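Snap a filter cassette into its drop-in holder and pull-test the detents

ROBOT

A 6-joint arm with a two-finger parallel gripper is mounted at the origin on a cart in front of the work surface, level with it; the furniture and walls round the work are solid. World frame = base frame: x ahead of the robot, y to its left, z up, the work surface at z = 0. Lengths are in m, angles in rad, forces in N, time in s.
With the tool pointing down it reaches from about 0.3 to 0.775 m from the base axis. Payload 14.6 kg.
Tool frame: the origin (TCP) lies at the very end of the fingers, on their centre line; the grasp point (between the pads) lies 19 mm behind it (arm.grasp_offset is the distance from the TCP to the grasp point, in m); z points along the fingers, y is the line along which they close (so a half turn about z gives the same grasp; the last joint's range is limited). The gripper opens to 94 mm and grips with 3 to 60 N. Pads are 16 mm wide; open, the fingers measure 119 mm over their backs; the gripper's body (75 mm by 177 mm) begins 78 mm behind the grasp point.
Start: joints at [1.253, 0.3, 1.521, -0, 1.321, -0.067], TCP at [0.136, 0.533, 0.205] pointing down, gripper open.
Joint ranges: [-3.03, 3.03], [-0.79, 2.21], [0.23, 2.52], [-1.04, 4.18], [0, 3.07], [-2.55, 2.55]. Speed limits (rad/s): [2.22, 2.22, 2.57, 3.14, 3.14, 3.14].

INTERFACE

Orientations are given as [roll, pitch, yaw] about the fixed x, y, z axes, in that order (R = Rz(yaw) Ry(pitch) Rx(roll)).
In Python, from cell import arm gives the robot as it stands. The module is installed in compiled form; this text tells all that it offers.
- The arm moves only by the tool jog_arm, never from a script. Its argument "motion" is a list that holds one entry, the list of rows, each a list of 7 numbers: the turn, a rotation vector about the tool's x, y, z in degrees, then the shift along the tool's x, y, z in m, then the finger opening in m, from 0 to 0.094. In form: [[[wx, wy, wz, tx, ty, tz, grip], ...]]. A call has 1 to 10 rows; each row shifts and turns the commanded pose from where the row before left it, along the tool's axes as they then stand; what a row does not reach is not made up. A row lasts 1/8 s, in which the tool goes at most 62.5 mm and 10.7 degrees, less where a joint would pass 70% of its speed; a pose out of reach is approached as far as the arm can. A call is refused whole if a number of a shift passes 0.0625 or a number of a turn 10.7, either way. A call with a gripper value outside its range is refused whole. The fingers move at their own pace and stop on an object; "force" is the grip in N (left out, the last holds). Time passes only in rows, so rows that do not move let the fingers close. It gives the time, the measured TCP pose, the force, the opening and the grip force at its end, in the units of the state.
- arm.observe(): the state, without advancing time (a new reading comes with each control period).
- arm.capture(name): name is "scene" or "side" or "wrist"; returns the picture (400x640x3 uint8, red, green, blue); there is no depth.
- arm.camera_info(name): a dict with "camera_matrix" (3x3 intrinsics, pixels), "eye" and "attitude" of the camera in the world. Camera axes: x right, y down, z forward; pixel columns grow to the right and rows downward; lengths in m; the calibration is good to about 2 mm. A picture is of the moment at which its call begins: read the wrist's pose just before it. camera_info takes no time and is no camera call; for the wrist camera it gives the pose at the moment of the call.
- arm.sign_off(): hands the job in; it is judged then, once.
The state is a dict: "clock": time; "q": joint angles; "dq": joint speeds; "joint_efforts": joint torques, N m; "eef_pos": TCP position; "orientation": TCP orientation; "force": force on the tool from outside, world axes, zero at the start; "wrist_torque": the same for the moment, N m; "width": finger opening in m; "finger_force": force on a finger pad.
Only numpy, scipy, OpenCV 4.12 (cv2) and the standard library are available. Lean on these libraries where they do the work, as an engineer would, in place of code of your own. Each camera call takes 0.05 s, during which the arm holds its last target. There are 200 camera calls.

TASK

Take the filter cassette with the round window out of the rack, slide it down into the slot of the black drop-in holder and press it, firmly but without ramming it, until it snaps in and stands fully home. Then prove that the spring plungers hold it: pull it straight up with slowly rising force, stop at about 11 N and keep that pull for about a second; do not lift the aligned holder off its magnetic base. Leave the cassette home in the holder, and the solid cassette and the other optics where they are.

Things in the scene. Friction and masses are not known exactly. Their poses are not given: they have to be found in the camera images.
- cassette: Filter cassette: bare aluminium plate 8 mm thick (x), 50 mm wide (y), 76 mm high, with a round 25 mm glass window, and above it a ribbed finger tab 30 mm wide, 10 mm thick, 36 mm high; 112 mm high in all, about 80 g. Origin: centre of its underside; z up. Low on both narrow edges a V notch with a sloped toe below. Stands upright in either of the rack's two slots, 16 mm deep
- cassette_tab (a point): Centre of the cassette's finger tab, 94 mm above the cassette's underside: the place to grasp it, fingers closing on the 10 mm thickness along x; same axes as the cassette
- cassette_foot (a point): Centre of the cassette's underside; same axes as the cassette
- holder: Magnetic base under the drop-in holder: black plate 78 x 124 mm, 6 mm thick, screwed to the table; y along the slot, z up. Origin: centre of its underside. The holder on it is a black block 28 x 92 mm, its top 85 mm above the table, with a round beam opening through its faces, on an aluminium plate that only magnets hold down
- holder_top (a joint): Lift of the holder off its magnetic base: 0 = seated (aligned to the beam), up to 0.012 m. Only magnets and its weight hold it down: an upward pull of about 19 N on the cassette lifts it off
- holder_mouth (a point): Centre of the open top of the holder's slot, 85 mm above the table. The slot is 10 mm wide (x) and 52 mm long (y), 1 mm more than the cassette on every side, with a 3 mm chamfer all round. In each end wall, some 50 mm down, a spring plunger with a ball nose pokes 5 mm into the slot; they snap into the cassette's notches. Same axes as the holder
- stop: Tips of two steel stop screws in the floor of the slot, origin midway between them at tip level, 14 to 16 mm above the table. The cassette is home when its underside rests on them, its y along the holder's y (either way round); its tab's centre is then 94 mm above this point, the tab begins about 6 mm above the block
- plunger_l (a point): Ball nose of the plunger in the +y end wall, at its centre. Going down, the cassette meets the plungers about 15 mm above home, needs 12 to 17 N at most, then is drawn down over the last 6 mm. Once home it lifts freely by 0.6 to 3 mm (this differs with the stop screws' setting), then both plungers catch it and the pull rises by about 8 N in each mm; they yield only at 20 N or more
- rack: Grey plastic storage rack 44 mm (x) by 160 mm (y), 22 mm high, fixed to the table, with two slots side by side 76 mm apart along its y, 10 x 52 mm, floor 6 mm above the table. Origin: centre of its underside
- blank: A second aluminium cassette of the same plate size but with no window (solid) and a narrow tab 14 mm wide; stands in the rack's other slot, to be left there. Origin: centre of its underside
- lens: Loose bystander: lens in a black round mount on a post, 121 mm high, standing near the holder; to be left alone. Origin: centre of its underside
- mirror: Loose bystander: mirror mount on a post, 124 mm high, standing behind the holder; to be left alone. Origin: centre of its underside
Not all that is in view belongs to the job. Leave any blue or orange look-alike of the cassette alone.

How it is judged:
By the outcome, as a careful person would: the job done as asked, in the order asked, and still so for the second after the job is handed in, with the robot touching nothing.
It also fails if it takes over 53 s, if anything falls off the work surface, if the arm or the gripper's body presses on something with over 40 N, if the wrist force passes 120 N, or if a joint passes its speed limit or range.

## Working session

There is one attempt and no reset: what is moved stays moved. The work goes in short steps, Python scripts to look and compute and a tool call to move; the robot and the scene stay as the last step left them, time stands still between calls to the robot, and variables do not carry over. Pictures are saved under pics/ and viewed, at most 10 in all, crops included, and the job is handed in when it is done.

Besides the shell and the picture viewer there is one more tool, called after "Emit:" as a command line: name --argument value ..., lists and objects as JSON in quotes. jog_arm: Moves the arm, as the interface text tells. Its arguments: {"type":"object","properties":{"motion":{"type":"array"},"force":{"type":"number"}},"required":["motion"]}

```bash
mkdir -p pics; python3 - <<'E'
from cell import arm
import cv2
print(arm.observe())
for n in ("scene","side","wrist"):
    i=arm.camera_info(n); print(n,i)
    cv2.imwrite(f"pics/{n}0.png",arm.capture(n)[:,:,::-1])
E
```

```text
{'clock': 0.0, 'q': array([ 1.25338437e+00,  3.00466726e-01,  1.52158541e+00, -1.65798280e-05,
        1.32069514e+00, -6.65656223e-02]), 'dq': array([ 1.27899870e-03, -1.44269646e-03, -2.91136381e-05, -3.96973915e-04,
       -1.85264668e-03, -1.99032912e-04]), 'joint_efforts': array([ 1.05215739e-03, -5.31799614e+01, -3.52737987e+01,  7.08626490e-02,
        2.43437866e-02, -8.79863615e-05]), 'eef_pos': array([0.13642934, 0.53253809, 0.2048869 ]), 'orientation': array([-3.14043952e+00, -6.07774216e-05,  2.89075040e+00]), 'force': array([ 0.38949326, -0.6065265 ,  0.83028702]), 'wrist_torque': array([-0.06713101,  0.00622064,  0.02713602]), 'finger_force': 0.0, 'width': 0.09435059764415261}
scene {'camera_matrix': array([[370.10593382,   0.        , 326.09883146],
       [  0.        , 370.10593382, 198.01255802],
       [  0.        ,   0.        ,   1.        ]]), 'eye': array([ 0.08421078, -0.34543524,  0.64022995]), 'attitude': array([-2.21858142, -0.00281983, -0.67980255])}
side {'camera_matrix': array([[374.21268761,   0.        , 316.452253  ],
       [  0.        , 374.21268761, 196.19279298],
       [  0.        ,   0.        ,   1.        ]]), 'eye': array([ 0.20802769, -0.46433934,  0.38060919]), 'attitude': array([-1.92323489,  0.0227002 , -0.4778499 ])}
wrist {'camera_matrix': array([[284.6330831 ,   0.        , 316.93524879],
       [  0.        , 284.6330831 , 199.42786093],
       [  0.        ,   0.        ,   1.        ]]), 'eye': array([0.05983017, 0.5521128 , 0.38439534]), 'attitude': array([2.86426410e+00, 8.68882760e-04, 1.32072558e+00])}
```

View pics/scene0.png

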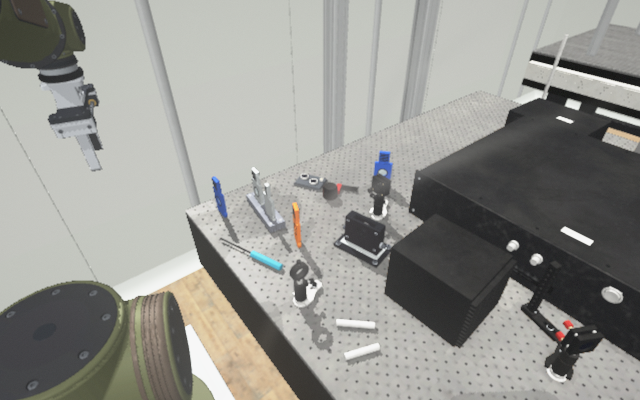

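View pics/side0.png

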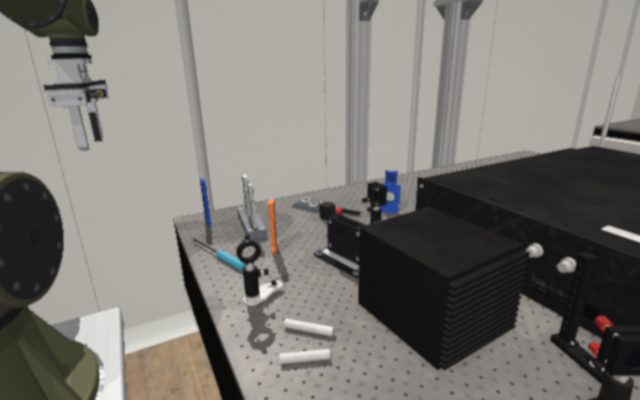

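The scene view shows the grey rack with two cassettes at about (265,205), with orange and blue decoys beside it. The holder is at (364,232), the mirror at (379,195) and the lens at (301,285). Next I'll zoom in and cast rough rays.

```bash
cat > h.py <<'E'
import numpy as np, cv2
from scipy.spatial.transform import Rotation as Ro
def ray(i,u,v):
    d=Ro.from_euler('xyz',i['attitude']).as_matrix()@np.linalg.solve(i['camera_matrix'],[u,v,1.])
    return np.array(i['eye']),d
def onz(i,u,v,z):
    e,d=ray(i,u,v); return e+d*(z-e[2])/d[2]
def proj(i,P):
    R=Ro.from_euler('xyz',i['attitude']).as_matrix()
    c=(np.atleast_2d(P)-i['eye'])@R; k=c@i['camera_matrix'].T
    return k[:,:2]/k[:,2:]
E
python3 - <<'E'
from h import *
from cell import arm
im=cv2.imread('pics/scene0.png'); c=im[150:275,195:405]
cv2.imwrite('pics/c1.png',cv2.resize(c,(798,475),interpolation=cv2.INTER_CUBIC))
i=arm.camera_info('scene')
for n,u,v,z in [('tabA',255,171,.11),('tabB',266,186,.11),('rack front',284,226,.02),('rack back',250,193,.02),('hold',364,218,.085),('mirror',378,213,0),('lens',301,303,0)]: print(n,onz(i,u,v,z).round(3))
E
```

```text
tabA [0.454 0.407 0.11 ]
tabB [0.441 0.33  0.11 ]
rack front [0.444 0.266 0.02 ]
rack back [0.448 0.444 0.02 ]
hold [0.567 0.109 0.085]
mirror [0.685 0.17  0.   ]
lens [0.349 0.062 0.   ]
```

View pics/c1.png

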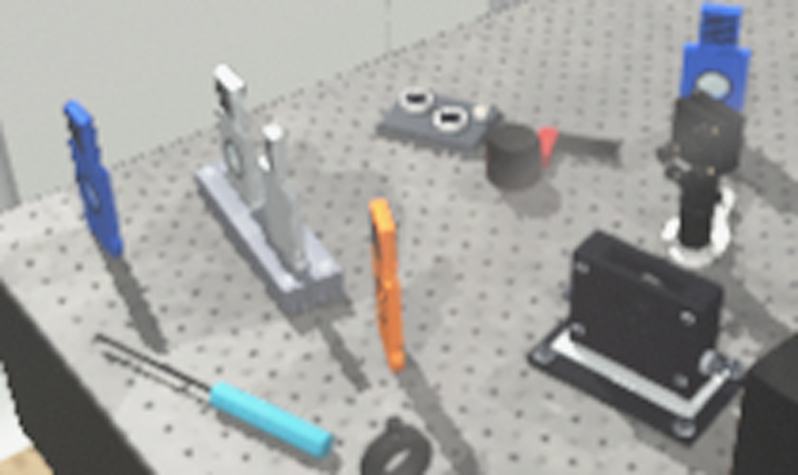

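The crop shows that the far cassette, tab at scene pixel (255,171), has the round window. The nearer one, at (266,186), is the solid blank. I'll move above the rack for a closer look.

Emit:
jog_arm --motion '[[[0, 0, 0, -0.058, -0.015, -0.0075, 0.094], [0, 0, 0, -0.058, -0.015, -0.0075, 0.094], [0, 0, 0, -0.058, -0.015, -0.0075, 0.094], [0, 0, 0, -0.058, -0.015, -0.0075, 0.094], [0, 0, 0, -0.058, -0.015, -0.0075, 0.094], [0, 0, 0, -0.058, -0.015, -0.0075, 0.094], [0, 0, 9.4, 0, 0, 0, 0.094], [0, 0, 9.4, 0, 0, 0, 0.094], [0, 0, 9.4, 0, 0, 0, 0.094], [0, 0, 9.4, 0, 0, 0, 0.094]]]'

```text
clock: 1.4
eef_pos: [0.4512, 0.3592, 0.2502]
orientation: [-3.141, -0.0, 2.229]
force: [0.4, 0.4, 0.7]
width: 0.0939
finger_force: 0.0
```

Emit:
jog_arm --motion '[[[0, 0, 9.4, 0, 0, 0, 0.094], [0, 0, 9.4, 0, 0, 0, 0.094], [0, 0, 9.4, 0, 0, 0, 0.094], [0, 0, 9.4, 0, 0, 0, 0.094], [0, 0, 0, 0, 0, 0, 0.094], [0, 0, 0, 0, 0, 0, 0.094]]]'

```text
clock: 2.15
eef_pos: [0.4512, 0.3592, 0.2503]
orientation: [-3.141, 0.0, 1.582]
force: [0.6, -0.2, 0.9]
width: 0.0944
finger_force: 0.0
```

```bash
python3 - <<'E'
from cell import arm
import cv2,json
i=arm.camera_info('wrist');o=arm.observe();print(o['eef_pos'],o['orientation'],o['q'],o['clock'])
json.dump({k:v.tolist() for k,v in i.items()},open('w1.json','w'))
cv2.imwrite("pics/w1.png",arm.capture('wrist')[:,:,::-1])
E
```

```text
[0.45123996 0.3592166  0.2503255 ] [-3.14137438e+00  1.27948443e-04  1.58200758e+00] [6.08828861e-01 3.31080427e-01 1.37618876e+00 1.72057438e-05
 1.43457590e+00 5.97615285e-01] 2.15
```

View pics/w1.png

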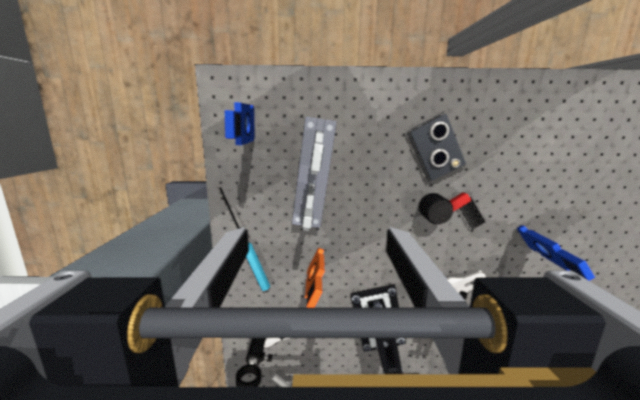

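The wrist view shows the rack at about (314,175), tilted slightly, with the cassettes' bright tops at (317,150) and (309,210). The holder is lower, at (380,320). I'll measure the rack yaw and the tab top now.

```bash
python3 - <<'E'
from h import *
import json
i={k:np.array(v) for k,v in json.load(open('w1.json')).items()}
im=cv2.imread('pics/w1.png'); 
c=im[105:245,270:355]
cv2.imwrite('pics/c2.png',cv2.resize(c,None,fx=4.2,fy=4.2,interpolation=cv2.INTER_CUBIC))
m=(im.min(2)>185).astype(np.uint8); m[:105]=0;m[240:]=0;m[:,:270]=0;m[:,355:]=0
n,l,s,ce=cv2.connectedComponentsWithStats(m)
for k in range(1,n):
    if s[k,4]>25:
        p=cv2.findNonZero((l==k).astype(np.uint8)).reshape(-1,2)
        w=np.array([onz(i,*q,.118)[:2] for q in p]).astype(np.float32)
        print(s[k],ce[k].round(1),cv2.minAreaRect(w))
for uv in [(306,118),(336,121),(293,228),(317,231)]: print(uv,onz(i,*uv,.022).round(4))
E
```

```text
[312 133  11  38 265] [317.4 152.1] ((0.45222580432891846, 0.4036513864994049), (0.04057940095663071, 0.008426930755376816), 82.3196029663086)
[307 196   6  13  63] [309.5 201.8] ((0.44355103373527527, 0.3467996120452881), (0.014845374040305614, 0.005444040056318045), 81.32435607910156)
[304 216   8  12  76] [307.2 221.4] ((0.44141101837158203, 0.3230089545249939), (0.013657682575285435, 0.008128304034471512), 89.97136688232422)
(306, 118) [0.436 0.439 0.022]
(336, 121) [0.4774 0.4355 0.022 ]
(293, 228) [0.4163 0.2766 0.022 ]
(317, 231) [0.4532 0.2721 0.022 ]
```

View pics/c2.png

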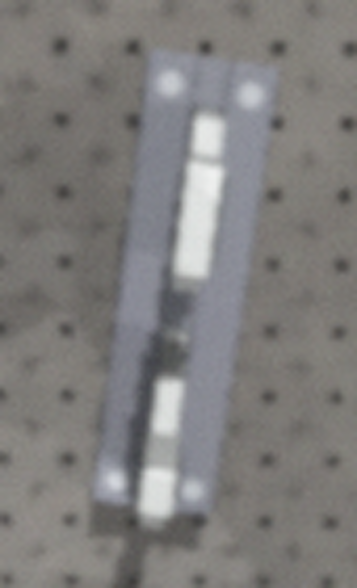

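```bash
python3 - <<'E'
from h import *
import json
i={k:np.array(v) for k,v in json.load(open('w1.json')).items()}
f=lambda x,y,z: onz(i,270+x/4.2,105+y/4.2,z)
C=[f(*p,.022) for p in [(150,50),(277,65),(210,517),(93,503)]]
print(np.round(C,4)); c=np.mean(C,0); d=(C[0]+C[1]-C[2]-C[3])/2; L=np.hypot(*d[:2])
print('centre',c,'len',L,'w',np.linalg.norm(C[0]-C[1]),np.linalg.norm(C[2]-C[3]),'yaw',np.degrees(np.arctan2(-d[0],d[1])),'slot',c+d/L*.038)
T=[f(*p,.118) for p in [(190,160),(225,165),(208,282),(172,278)]]; print(np.round(T,4),np.mean(T,0))
d=(T[0]+T[1]-T[2]-T[3])/2; print(np.degrees(np.arctan2(-d[0],d[1])),np.linalg.norm(d))
E
```

```text
[[0.4356 0.4405 0.022 ]
 [0.4774 0.4362 0.022 ]
 [0.4577 0.277  0.022 ]
 [0.4151 0.2819 0.022 ]]
centre [0.44643375 0.35889413 0.022     ] len 0.160151442535011 w 0.0419590832209821 0.042925736805669905 yaw -7.211406668576546 slot [0.45120392 0.39659354 0.022     ]
[[0.4495 0.413  0.118 ]
 [0.4585 0.4118 0.118 ]
 [0.4546 0.3814 0.118 ]
 [0.4451 0.3823 0.118 ]] [0.45191792 0.39712783 0.118     ]
-7.784618423572624 0.03085974256669645
```

Two measurements agree: the tab is at (0.4515, 0.397) with a yaw of about -7.5°, and the sizes match. I'll descend and grasp.

Emit:
jog_arm --motion '[[[0, 0, 8.1, 0, 0, 0, 0.05], [0, 0, 0, 0.0375, -0.0045, 0, 0.05], [0, 0, 0, 0, 0, 0.05, 0.05], [0, 0, 0, 0, 0, 0.05, 0.05], [0, 0, 0, 0, 0, 0.04, 0.05], [0, 0, 0, 0, 0, 0.02, 0.05], [0, 0, 0, 0, 0, 0.009, 0.05], [0, 0, 0, 0, 0, 0, 0.05]]]' --force 30

```text
clock: 3.2
eef_pos: [0.4519, 0.397, 0.0815]
orientation: [-3.142, 0.0, 1.438]
force: [-0.1, 0.7, 0.4]
width: 0.0499
finger_force: 0.0
```

Emit:
jog_arm --motion '[[[0, 0, 0, 0, 0, 0, 0.02], [0, 0, 0, 0, 0, 0, 0.02], [0, 0, 0, 0, 0, 0, 0.012], [0, 0, 0, 0, 0, 0, 0.004], [0, 0, 0, 0, 0, 0, 0.004], [0, 0, 0, 0, 0, 0, 0.004]]]' --force 30

```text
clock: 3.95
eef_pos: [0.4514, 0.3971, 0.0815]
orientation: [-3.141, 0.0, 1.437]
force: [-3.9, 0.2, 3.4]
width: 0.0098
finger_force: 30.0
```

Emit:
jog_arm --motion '[[[0, 0, 0, 0, 0, 0, 0.004], [0, 0, 0, 0, 0, -0.005, 0.004], [0, 0, 0, 0, 0, -0.015, 0.004], [0, 0, 0, 0, 0, -0.04, 0.004], [0, 0, 0, 0, 0, -0.05, 0.004], [0, 0, 0, 0, 0, -0.05, 0.004], [0, 0, 0, 0, 0, 0, 0.004]]]' --force 50

```text
clock: 4.82
eef_pos: [0.4532, 0.3977, 0.2469]
orientation: [3.135, -0.006, 1.437]
force: [-0.2, 0.2, -1.0]
width: 0.0099
finger_force: 50.0
```

```bash
python3 - <<'E'
from h import *
from cell import arm
s=arm.camera_info('scene'); t=arm.camera_info('side')
def tri(a,b):
    (e,d),(f,g)=ray(s,*a),ray(t,*b)
    x=np.linalg.lstsq(np.c_[d,-g],f-e,rcond=None)[0]; p,q=e+d*x[0],f+g*x[1]; return ((p+q)/2).round(3),np.linalg.norm(p-q).round(4)
print('box near-left top',tri((391,251),(360,233)),'box left-back',tri((431,219),(430,209)),'box near bottom',tri((459,347),(443,363)))
print('box front bottom',onz(s,389,292,0),onz(s,459,347,0))
# holder crop coords -> scene px: 195+x/3.8,150+y/3.8
for n,x,y,z in [('TL',572,262,.085),('far',600,232,.085),('farR',722,285,.085),('nearR',695,325,.085),('baseL',530,357,.006),('baseN',683,440,.006),('baseR',745,372,.006)]:
    print(n,onz(s,195+x/3.8,150+y/3.8,z).round(4))
E
```

```text
box near-left top (array([ 0.503, -0.03 ,  0.127]), np.float64(0.0005)) box left-back (array([ 0.644, -0.021,  0.131]), np.float64(0.0132)) box near bottom (array([ 0.507, -0.209,  0.022]), np.float64(0.002))
box front bottom [ 0.51257145 -0.03327621  0.        ] [ 0.52092494 -0.20408763  0.        ]
TL [0.5313 0.1337 0.085 ]
far [0.5641 0.1444 0.085 ]
farR [0.5871 0.0616 0.085 ]
nearR [0.5496 0.047  0.085 ]
baseL [0.5117 0.148  0.006 ]
baseN [0.5378 0.0358 0.006 ]
baseR [0.6094 0.0521 0.006 ]
```

The holder is near (0.558, 0.097) with a yaw of about +12°, and the black box top is at z 0.13. I'll carry the cassette above it so the wrist camera looks straight down at the slot.

Emit:
jog_arm --motion '[[[0, 0, 0, -0.02, 0.01, -0.002, 0.004], [0, 0, 0, -0.045, 0.0215, 0, 0.004], [0, 0, 0, -0.045, 0.0215, 0, 0.004], [0, 0, 0, -0.045, 0.0215, 0, 0.004], [0, 0, 0, -0.045, 0.0215, 0, 0.004], [0, 0, 0, -0.045, 0.0215, 0, 0.004], [0, 0, 0, -0.045, 0.0215, 0, 0.004], [0, 0, 0, -0.045, 0.0215, 0, 0.004], [0, 0, 0, -0.023, 0.0115, 0, 0.004], [0, 0, -6, 0, 0, 0, 0.004]]]'

```text
clock: 6.08
eef_pos: [0.5742, 0.0161, 0.2421]
orientation: [-3.139, 0.001, 1.54]
force: [0.4, 0.3, -0.9]
width: 0.0101
finger_force: 50.0
```

Emit:
jog_arm --motion '[[[0, 0, -7, 0, 0, 0, 0.004], [0, 0, -6.7, 0, 0, 0, 0.004], [0, 0, 0, 0, 0, 0, 0.004], [0, 0, 0, 0, 0, 0, 0.004]]]'

```text
clock: 6.58
eef_pos: [0.5742, 0.0187, 0.243]
orientation: [-3.141, -0.0, 1.778]
force: [0.7, 0.3, -0.1]
width: 0.0097
finger_force: 50.0
```

```bash
python3 - <<'E'
from cell import arm
import cv2,json
i=arm.camera_info('wrist');o=arm.observe();print(o['eef_pos'],o['orientation'],o['q'],o['clock'],o['force'])
json.dump({k:v.tolist() for k,v in i.items()},open('w2.json','w'))
im=arm.capture('wrist')[:,:,::-1]
cv2.imwrite("pics/w2.png",im)
cv2.imwrite("pics/w2c.png",cv2.resize(im[20:270,180:460],(784,700),interpolation=cv2.INTER_CUBIC)[:600])
E
```

```text
[0.57422617 0.01867338 0.24297305] [-3.14076693e+00 -4.43654171e-05  1.77770042e+00] [-3.11681307e-02  3.30360597e-01  1.39396485e+00 -1.53401921e-04
  1.41808011e+00 -2.38048844e-01] 6.575 [ 0.65302645  0.31668676 -0.07194889]
```

View pics/w2c.png

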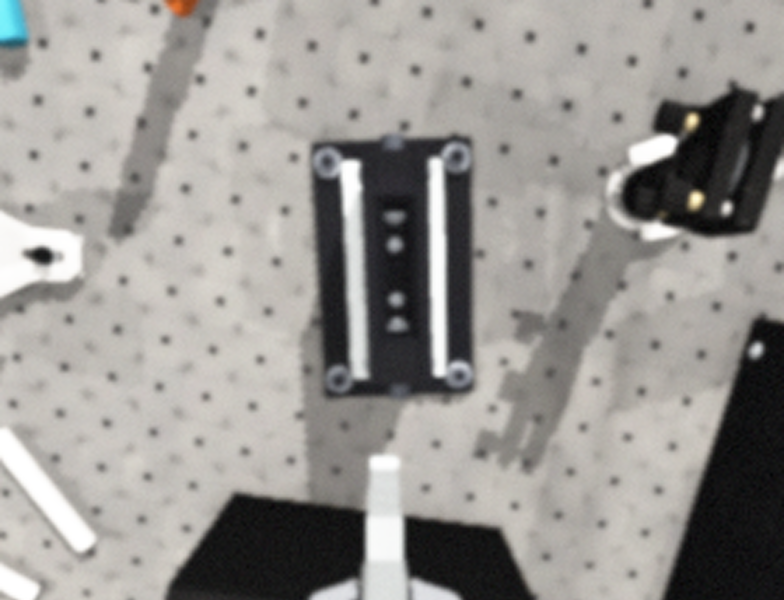

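The close view shows the holder square on. The plunger noses are at crop (395,217) and (397,324), the stop screws at (395,245) and (396,299), and the base screws at (327,162), (456,157), (459,374) and (339,378). The held cassette's edge is at about (384,457). I'll work out the poses from these.

```bash
python3 - <<'E'
from h import *
import json
i={k:np.array(v) for k,v in json.load(open('w2.json')).items()}
f=lambda x,y,z: onz(i,180+x/2.8,20+y/2.8,z)[:2]
def yaw(d): return np.degrees(np.arctan2(-d[0],d[1])).round(2)
a,b=f(395,217,.035),f(397,324,.035);print('plungers',(a+b)/2,yaw(a-b),np.linalg.norm(a-b))
a,b=f(395,245,.015),f(396,299,.015);print('stops',(a+b)/2,yaw(a-b),np.linalg.norm(a-b))
S=[f(*p,.008) for p in [(327,162),(456,157),(459,374),(339,378)]];print('screws',np.mean(S,0),yaw(S[0]-S[3]),yaw(S[1]-S[2]),np.linalg.norm(S[0]-S[3]),np.linalg.norm(S[0]-S[1]))
# slot: dark profile at row-range, use rows crop 260..285 (between stops)
g=cv2.imread('pics/w2.png',0).astype(int)
for v in (100,106,112,118,124,130): print(v,g[v,298:352])
print('col'); print(g[75:160,321])
T=np.array([.57423,.01867,.24297]); R=Ro.from_euler('xyz',[-3.14077,0,1.7777]).as_matrix()
# held cassette: bottom z in tool = +.0755 ; near edge at tool x +.025
for nm,p in [('foot edge',(.025,0,.0755)),('foot edge+',(.025,.004,.0755)),('foot edge-',(.025,-.004,.0755)),('plate top edge',(.025,0,0)),('tabtop',(.015,0,-.037))]:
    print(nm,((proj(i,T+R@np.array(p))[0]-[180,20])*2.8).round(1))
for v in (186,190,196,200,204): print(v,g[v,305:330])
E
```

```text
plungers [0.56379698 0.09942687] 13.26 0.047985932129713645
stops [0.5639028  0.09917125] 13.24 0.025486406148444808
screws [0.5638499  0.09950138] 14.22 14.18 0.10374132484169515 0.062173374774459604
100 [ 41  43  43  50 105 174 213 226 224 216 189 137  80  47  45  46  35  34
  34  33  38  49  55  57  44  34  18  20  27  27  30  42  41  48  82 163
 235 251 251 241 190 105  50  40  39  43  39  39  41  56  98 146 170 174]
106 [ 42  36  33  47  97 164 211 222 224 220 210 164  96  55  45  44  39  35
  33  43  83 128 157 153 129  88  41  25  23  25  35  37  45  50  78 161
 234 250 252 249 227 132  59  41  41  41  40  40  39  59  98 142 168 173]
112 [ 35  32  30  33  64 121 183 215 220 220 209 167 104  57  43  40  38  36
  32  28  25  22  23  20  23  20  21  21  24  27  31  38  45  46  76 158
 233 251 253 250 227 135  58  38  41  36  40  39  45  55  89 128 141 141]
118 [ 29  29  25  31  51 108 177 214 224 221 209 172 116  65  46  42  41  30
  32  27  28  25  28  22  27  22  24  22  24  26  33  36  41  44  66 146
 232 250 252 249 223 129  60  38  40  39  41  37  42  57  94 136 160 168]
124
[... 753 characters left out ...]
  43  45  42  43  40  44  49  69  83  93]
foot edge [381.5 448.5]
foot edge+ [393.8 448.5]
foot edge- [369.3 448.5]
plate top edge [381.  515.3]
tabtop [380.6 619.8]
186 [134 137 134 136 136 145 175 227 247 252 253 253 253 253 252 251 245 227
 205 197 194 194 192 194 191]
190 [128 133 134 133 131 142 164 194 215 220 220 222 222 221 222 218 216 203
 192 189 188 190 189 188 187]
196 [121 121 125 129 136 155 186 212 218 219 222 219 219 220 222 219 216 207
 194 188 185 185 179 182 180]
200 [102 107 113 123 141 164 195 212 218 220 220 219 218 220 219 218 216 201
 190 183 178 179 180 176 178]
204 [ 18  19  14  18  39 107 189 228 234 234 235 233 234 234 233 234 233 225
 186 126  91  86  89  97 106]
```

The features agree on a holder centre of (0.5638, 0.0994) with a yaw of about 14°. The cassette appears roughly 0.6 mm off the tool centre, so I'll compensate for that. Next I'll move above the slot and lower to just over the mouth.

Emit:
jog_arm --motion '[[[0, 0, -2.1, 0, 0, 0, 0.004], [0, 0, 0, 0.02, 0.0022, 0, 0.004], [0, 0, 0, 0.03, 0.0033, 0, 0.004], [0, 0, 0, 0.02, 0.0022, 0, 0.004], [0, 0, 0, 0.0103, 0.0011, 0, 0.004], [0, 0, 0, 0, 0, 0.03, 0.004], [0, 0, 0, 0, 0, 0.03, 0.004], [0, 0, 0, 0, 0, 0.01, 0.004], [0, 0, 0, 0, 0, 0, 0.004], [0, 0, 0, 0, 0, 0, 0.004]]]'

```text
clock: 7.88
eef_pos: [0.564, 0.0993, 0.1747]
orientation: [3.14, 0.0, 1.817]
force: [-0.3, 0.4, -1.2]
width: 0.0094
finger_force: 50.0
```

```bash
python3 - <<'E'
from h import *
from cell import arm
o=arm.observe();print(o['eef_pos'],o['orientation'],o['clock'],o['force'],o['wrist_torque'])
a=arm.capture('wrist')[:,:,::-1]; b=arm.capture('scene')[:,:,::-1]
A=cv2.resize(a[60:260,230:400],(510,600)); B=cv2.resize(b[165:275,330:410],(290,399))
out=np.zeros((600,800,3),np.uint8); out[:,:510]=A; out[:399,510:]=B
cv2.imwrite('pics/w3.png',out)
E
```

```text
[0.56397208 0.09927564 0.17473419] [3.13978625e+00 2.38721897e-04 1.81729924e+00] 7.875 [-0.33914395  0.38610396 -1.21688481] [-0.05508145  0.0927236   0.00705443]
```

View pics/w3.png

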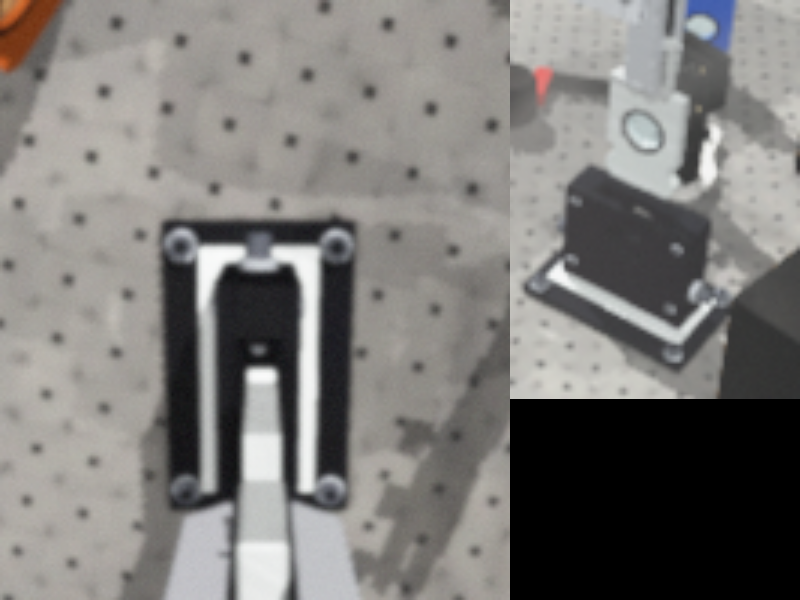

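The cassette is plumb and centred over the slot in x: foot at crop column 261, slot centre at about 261. I'll descend gently to just above the plungers.

Emit:
jog_arm --motion '[[[0, 0, 0, 0, 0, 0.006, 0.004], [0, 0, 0, 0, 0, 0.006, 0.004], [0, 0, 0, 0, 0, 0.005, 0.004], [0, 0, 0, 0, 0, 0.005, 0.004], [0, 0, 0, 0, 0, 0.005, 0.004], [0, 0, 0, 0, 0, 0.005, 0.004], [0, 0, 0, 0, 0, 0, 0.004]]]'

```text
clock: 8.85
eef_pos: [0.5633, 0.0993, 0.141]
orientation: [-3.141, -0.0, 1.817]
force: [0.7, 0.1, -1.4]
width: 0.0098
finger_force: 50.0
```

Emit:
jog_arm --motion '[[[0, 0, 0, 0, 0, 0.007, 0.004], [0, 0, 0, 0, 0, 0.007, 0.004], [0, 0, 0, 0, 0, 0.007, 0.004], [0, 0, 0, 0, 0, 0.006, 0.004], [0, 0, 0, 0, 0, 0.003, 0.004], [0, 0, 0, 0, 0, 0, 0.004], [0, 0, 0, 0, 0, 0, 0.004]]]'

```text
clock: 9.72
eef_pos: [0.5636, 0.0993, 0.1117]
orientation: [3.141, 0.0, 1.817]
force: [0.7, 0.8, -2.1]
width: 0.0097
finger_force: 50.0
```

Emit:
jog_arm --motion '[[[0, 0, 0, 0, 0, 0.002, 0.004], [0, 0, 0, 0, 0, 0.002, 0.004], [0, 0, 0, 0, 0, 0.0015, 0.004], [0, 0, 0, 0, 0, 0.0015, 0.004], [0, 0, 0, 0, 0, 0.001, 0.004], [0, 0, 0, 0, 0, 0.001, 0.004], [0, 0, 0, 0, 0, 0, 0.004]]]'

```text
clock: 10.6
eef_pos: [0.5638, 0.0994, 0.104]
orientation: [3.14, 0.0, 1.817]
force: [-4.8, 0.2, 11.5]
width: 0.0099
finger_force: 50.0
```

Contact with the plungers is at the expected height. I'll press on.

Emit:
jog_arm --motion '[[[0, 0, 0, 0, 0, 0.001, 0.004], [0, 0, 0, 0, 0, 0.001, 0.004], [0, 0, 0, 0, 0, 0.001, 0.004], [0, 0, 0, 0, 0, 0.001, 0.004], [0, 0, 0, 0, 0, 0.001, 0.004]]]'

```text
clock: 11.22
eef_pos: [0.5635, 0.0994, 0.0974]
orientation: [3.141, -0.0, 1.817]
force: [1.5, 1.0, -2.8]
width: 0.0096
finger_force: 50.0
```

Emit:
jog_arm --motion '[[[0, 0, 0, 0, 0, 0.001, 0.004], [0, 0, 0, 0, 0, 0.001, 0.004], [0, 0, 0, 0, 0, 0.001, 0.004], [0, 0, 0, 0, 0, 0.001, 0.004]]]'

```text
clock: 11.72
eef_pos: [0.5631, 0.0992, 0.0932]
orientation: [-3.141, -0.0, 1.817]
force: [-1.8, 1.7, -4.8]
width: 0.0098
finger_force: 50.0
```

Emit:
jog_arm --motion '[[[0, 0, 0, 0, 0, 0.0007, 0.004], [0, 0, 0, 0, 0, 0.0007, 0.004], [0, 0, 0, 0, 0, 0.0005, 0.004], [0, 0, 0, 0, 0, 0, 0.004]]]'

```text
clock: 12.22
eef_pos: [0.5638, 0.0992, 0.0919]
orientation: [3.141, 0.0, 1.817]
force: [-1.2, -0.2, -1.8]
width: 0.0098
finger_force: 50.0
```

Emit:
jog_arm --motion '[[[0, 0, 0, 0, 0, 0.0005, 0.004], [0, 0, 0, 0, 0, 0.0005, 0.004], [0, 0, 0, 0, 0, 0.0005, 0.004], [0, 0, 0, 0, 0, 0, 0.004]]]'

```text
clock: 12.72
eef_pos: [0.5638, 0.0992, 0.091]
orientation: [3.14, 0.0, 1.817]
force: [-3.5, -0.6, 7.8]
width: 0.0095
finger_force: 50.0
```

Emit:
jog_arm --motion '[[[0, 0, 0, 0, 0, 0.0005, 0.004], [0, 0, 0, 0, 0, 0.0005, 0.004], [0, 0, 0, 0, 0, 0, 0.004], [0, 0, 0, 0, 0, 0, 0.004]]]'

```text
clock: 13.22
eef_pos: [0.5639, 0.0992, 0.0908]
orientation: [3.14, 0.0, 1.817]
force: [-7.0, -1.5, 16.2]
width: 0.0098
finger_force: 50.0
```

The cassette is home: it stopped at TCP z 0.0908 with 16 N, so the foot is at about 15.3 mm. Now the pull test, starting by unloading.

Emit:
jog_arm --motion '[[[0, 0, 0, 0, 0, -0.0005, 0.004], [0, 0, 0, 0, 0, -0.0005, 0.004], [0, 0, 0, 0, 0, -0.0005, 0.004], [0, 0, 0, 0, 0, -0.0005, 0.004], [0, 0, 0, 0, 0, -0.0003, 0.004], [0, 0, 0, 0, 0, 0, 0.004]]]'

```text
clock: 13.98
eef_pos: [0.5633, 0.0993, 0.0911]
orientation: [-3.141, -0.0, 1.817]
force: [0.0, 0.1, -1.4]
width: 0.0097
finger_force: 50.0
```

Emit:
jog_arm --motion '[[[0, 0, 0, 0, 0, -0.0003, 0.004], [0, 0, 0, 0, 0, -0.0003, 0.004], [0, 0, 0, 0, 0, -0.0003, 0.004], [0, 0, 0, 0, 0, 0, 0.004]]]'

```text
clock: 14.48
eef_pos: [0.5634, 0.0993, 0.0922]
orientation: [-3.142, -0.0, 1.817]
force: [-0.3, 0.2, -1.1]
width: 0.0098
finger_force: 50.0
```

Emit:
jog_arm --motion '[[[0, 0, 0, 0, 0, -0.0003, 0.004], [0, 0, 0, 0, 0, -0.0003, 0.004], [0, 0, 0, 0, 0, -0.0003, 0.004], [0, 0, 0, 0, 0, 0, 0.004]]]'

```text
clock: 14.98
eef_pos: [0.5632, 0.0993, 0.0929]
orientation: [-3.141, -0.0, 1.817]
force: [0.7, 1.3, -5.2]
width: 0.0095
finger_force: 50.0
```

Emit:
jog_arm --motion '[[[0, 0, 0, 0, 0, -0.0003, 0.004], [0, 0, 0, 0, 0, -0.0003, 0.004], [0, 0, 0, 0, 0, -0.0002, 0.004], [0, 0, 0, 0, 0, 0, 0.004]]]'

```text
clock: 15.48
eef_pos: [0.5631, 0.0992, 0.0935]
orientation: [-3.141, -0.0, 1.817]
force: [-0.2, 1.4, -12.7]
width: 0.0098
finger_force: 50.0
```

Emit:
jog_arm --motion '[[[0, 0, 0, 0, 0, 0, 0.004], [0, 0, 0, 0, 0, 0, 0.004]]]'

```text
clock: 15.72
eef_pos: [0.5631, 0.0992, 0.0936]
orientation: [-3.141, -0.0, 1.817]
force: [-0.5, 1.6, -14.5]
width: 0.0098
finger_force: 50.0
```

The pull is creeping up, so I'll ease back to about 11 to 12 N.

Emit:
jog_arm --motion '[[[0, 0, 0, 0, 0, 0.0003, 0.004], [0, 0, 0, 0, 0, 0, 0.004]]]'

```text
clock: 15.98
eef_pos: [0.5632, 0.0992, 0.0936]
orientation: [-3.141, -0.0, 1.817]
force: [-2.7, 0.7, -11.5]
width: 0.0098
finger_force: 50.0
```

Emit:
jog_arm --motion '[[[0, 0, 0, 0, 0, 0, 0.004], [0, 0, 0, 0, 0, 0, 0.004]]]'

```text
clock: 16.23
eef_pos: [0.5633, 0.0992, 0.0936]
orientation: [-3.141, -0.0, 1.817]
force: [-4.1, 0.8, -11.1]
width: 0.0098
finger_force: 50.0
```

Emit:
jog_arm --motion '[[[0, 0, 0, 0, 0, 0, 0.004], [0, 0, 0, 0, 0, 0, 0.004], [0, 0, 0, 0, 0, 0, 0.004], [0, 0, 0, 0, 0, 0, 0.004]]]'

```text
clock: 16.73
eef_pos: [0.5634, 0.0993, 0.0937]
orientation: [3.142, 0.0, 1.817]
force: [-2.8, 0.3, -11.2]
width: 0.0097
finger_force: 50.0
```

Emit:
jog_arm --motion '[[[0, 0, 0, 0, 0, 0, 0.004], [0, 0, 0, 0, 0, 0, 0.004], [0, 0, 0, 0, 0, 0, 0.004]]]'

```text
clock: 17.1
eef_pos: [0.5635, 0.0993, 0.0937]
orientation: [3.142, 0.0, 1.817]
force: [-2.8, 0.5, -12.1]
width: 0.0098
finger_force: 50.0
```

I held 11 to 12 N for over a second. Now I'll set the cassette back down on its stops.

Emit:
jog_arm --motion '[[[0, 0, 0, 0, 0, 0.0005, 0.004], [0, 0, 0, 0, 0, 0.0007, 0.004], [0, 0, 0, 0, 0, 0.0007, 0.004], [0, 0, 0, 0, 0, 0.0007, 0.004], [0, 0, 0, 0, 0, 0.0005, 0.004], [0, 0, 0, 0, 0, 0.0005, 0.004], [0, 0, 0, 0, 0, 0, 0.004], [0, 0, 0, 0, 0, 0, 0.004]]]'

```text
clock: 18.1
eef_pos: [0.5639, 0.099, 0.0911]
orientation: [3.14, 0.001, 1.817]
force: [-6.1, -0.5, 2.9]
width: 0.0101
finger_force: 50.0
```

Emit:
jog_arm --motion '[[[0, 0, 0, 0, 0, 0.0005, 0.004], [0, 0, 0, 0, 0, 0.0004, 0.004], [0, 0, 0, 0, 0, 0, 0.004], [0, 0, 0, 0, 0, 0, 0.004]]]'

```text
clock: 18.6
eef_pos: [0.5639, 0.0991, 0.091]
orientation: [3.14, 0.001, 1.817]
force: [-9.6, -2.3, 9.6]
width: 0.0099
finger_force: 50.0
```

Home again at 0.091. I'll relieve the side load, press a touch more, then open.

Emit:
jog_arm --motion '[[[0, 0, 0, 0, -0.0005, 0.0003, 0.004], [0, 0, 0, 0, -0.0003, 0, 0.004], [0, 0, 0, 0, 0, 0, 0.004]]]'

```text
clock: 18.98
eef_pos: [0.5638, 0.099, 0.091]
orientation: [3.138, 0.001, 1.817]
force: [-5.8, 0.2, 8.9]
width: 0.0098
finger_force: 50.0
```

Emit:
jog_arm --motion '[[[0, 0, 0, 0, 0, 0, 0.004], [0, 0, 0, 0, 0, 0, 0.012], [0, 0, 0, 0, 0, 0, 0.02], [0, 0, 0, 0, 0, 0, 0.03], [0, 0, 0, 0, 0, 0, 0.03]]]' --force 15

```text
clock: 19.6
eef_pos: [0.5628, 0.0991, 0.0889]
orientation: [3.141, 0.0, 1.817]
force: [1.2, -1.0, -0.4]
width: 0.0297
finger_force: 0.0
```

Released. I'll retreat straight up and back so the camera can see.

Emit:
jog_arm --motion '[[[0, 0, 0, 0, 0, -0.01, 0.03], [0, 0, 0, 0, 0, -0.03, 0.03], [0, 0, 0, 0, 0, -0.05, 0.03], [0, 0, 0, 0, 0, -0.05, 0.03], [0, 0, 0, -0.04, 0, 0, 0.03], [0, 0, 0, -0.02, 0, 0, 0.03], [0, 0, 0, 0, 0, 0, 0.03], [0, 0, 0, 0, 0, 0, 0.03]]]'

```text
clock: 20.6
eef_pos: [0.577, 0.0416, 0.2284]
orientation: [-3.141, -0.0, 1.818]
force: [0.4, 0.4, -0.1]
width: 0.0299
finger_force: 0.0
```

```bash
python3 - <<'E'
from h import *
from cell import arm
i=arm.camera_info('wrist');a=arm.capture('wrist')[:,:,::-1]; b=arm.capture('scene')[:,:,::-1]
A=cv2.resize(a[20:240,200:440],(480,440)); B=cv2.resize(b[150:275,200:410],(320,190)); C=cv2.resize(b[165:275,330:410],(290,399))
out=np.zeros((600,800,3),np.uint8); out[:440,:480]=A; out[:399,490:780]=C; out[405:595,480:]=B
cv2.imwrite('pics/w4.png',out)
s=arm.camera_info('scene')
r=Ro.from_euler('z',14,degrees=True).as_matrix()
for z in (.127,.130,.133): print(z,'tab top exp in view C',((proj(s,np.array([.5638,.0994,z])+r@[[0,-.015,0],[0,.015,0]])-[330,165])*3.63+[490,0]).round(1))
E
```

```text
Traceback (most recent call last):
ValueError: matmul: Input operand 1 has a mismatch in its core dimension 0, with gufunc signature (n?,k),(k,m?)->(n?,m?) (size 2 is different from 3)
```

View pics/w4.png

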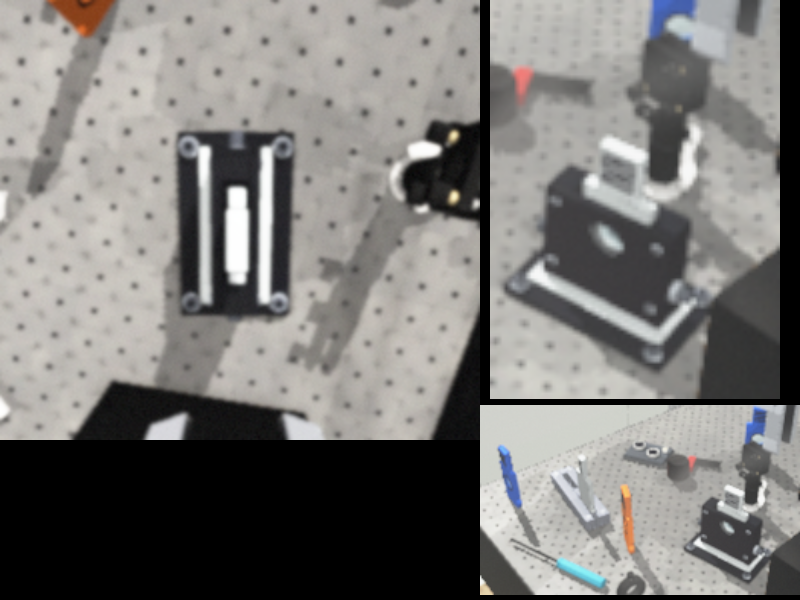

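The cassette is upright in the slot at crop (237,235), with its window lined up in the beam opening. The holder plate is seated, and the blank and the other optics are where they were. I'm handing it in.

```bash
python3 -c "
from cell import arm
print(arm.sign_off())"
```

```text
the job is handed in; nothing more can be done
None
```

The windowed cassette is snapped home in the holder and held a pull of about 11–12 N for just over a second; the pull crept briefly to 14.5 N before I eased it back, the holder stayed seated, and the job was handed in at about 21 s.

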